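Nip a carburettor in the angle vise with its lift-off crank

ROBOT

A 6-joint arm with a two-finger parallel gripper is mounted at the origin on the work surface. World frame = base frame: x ahead of the robot, y to its left, z up, the work surface at z = 0. Lengths are in m, angles in rad, forces in N, time in s.
With the tool pointing down it reaches from about 0.225 to 0.875 m from the base axis. Payload 3.4 kg.
Tool frame: the origin (TCP) lies at the very end of the fingers, on their centre line; the grasp point (between the pads) lies 19 mm behind it (manip.tcp_to_grasp is the distance from the TCP to the grasp point, in m); z points along the fingers, y is the line along which they close (so a half turn about z gives the same grasp; the last joint's range is limited). The gripper opens to 85 mm and grips with 20 to 120 N. Pads are 22 mm wide; open, the fingers measure 114 mm over their backs; the gripper's body (76 mm by 85 mm) begins 54 mm behind the grasp point. The pads swing forward as they close: fully open they stand 13 mm farther back than shut.
Start: joints at [-1.27, 0.276, 1.505, -0, 1.361, -0.121], TCP at [0.235, -0.525, 0.231] pointing down, gripper open.
Joint ranges: [-2.89, 2.89], [-0.75, 2.08], [0.22, 2.7], [-1.18, 4.32], [0.11, 2.71], [-2.7, 2.7]. Speed limits (rad/s): [2.57, 2.57, 3.14, 3.14, 3.14, 3.14].

INTERFACE

Orientations are given as a unit quaternion [w, x, y, z].
In Python, from rig import status, get_image, job, manip gives the robot as it stands.
- The arm moves only by the tool apply_moves, never from a script. Its arguments are lists of equal length, an entry for each row: "xyz": the shift along the tool's x, y, z each as a share of 0.3 m, from -1 to 1, a list of three; "rot": the turn, a rotation vector about the tool's x, y, z each as a share of 60 degrees, from -1 to 1, a list of three; "hand": the opening, from -1 (shut) to 1 (fully open). A call has 1 to 8 rows; each row shifts and turns the commanded pose from where the row before left it, along the tool's axes as they then stand; what a row does not reach is not made up. A row lasts 1/8 s, in which the tool goes at most 62.5 mm and 10.7 degrees, less where a joint would pass 70% of its speed; a pose out of reach is approached as far as the arm can. A call with a number of a shift or a turn outside -1 to 1 is refused whole. A call with a gripper value outside its range is refused whole. The fingers move at their own pace and stop on an object; "force" is the grip in N (left out, the last holds). Time passes only in rows, so rows that do not move let the fingers close. It gives the time, the measured TCP pose, the force, the opening and the grip force at its end, in the units of the state.
- status.get_state(): the state, without advancing time (a new reading comes with each control period).
- get_image(name): name is "scene" or "top" or "wrist"; returns a dict with "pixels" (400x640x3 uint8, red, green, blue), "fovy" (degrees; the focal length in pixels is half the picture's height over the tangent of half this angle, whatever the lens; pixels are square), "cx", "cy" (the principal point, pixels), "dist" ([k1, k2, p1, p2, k3] as OpenCV has them; the pictures are not rectified), "origin" and "orientation" of the camera in the world; the wrist camera has in their place "tool_from_camera" (4x4, takes a point from camera to tool coordinates, whose origin is the TCP and whose axes are the flange's). Camera axes: x right, y down, z forward; pixel columns grow to the right and rows downward; lengths in m; the calibration is good to about 2 mm. A picture is of the moment at which its call begins: read the wrist's pose just before it. There is no depth.
- job.sign_off(): hands the job in; it is judged then, once.
The state is a dict: "clock": time; "qpos": joint angles; "qd": joint speeds; "effort": joint torques, N m; "position": TCP position; "ee_rot": TCP orientation; "contact_force": force on the tool from outside, world axes, zero at the start; "moment": the same for the moment, N m; "width": finger opening in m; "gripper_force": force on a finger pad.
Only numpy, scipy, OpenCV 4.12 (cv2) and the standard library are available. Lean on these libraries where they do the work, as an engineer would, in place of code of your own. Each camera call takes 0.05 s, during which the arm holds its last target. There are 200 camera calls.

TASK

Clear the spray can from in front of the vise by standing it in the empty cell of the caddy. Then slide the vise's own crank (the smaller of the two) fully home on the square end of the screw and wind it clockwise until the jaw is tight on the carburettor, leaving the crank on the screw. Leave everything else where it is and standing.

Things in the scene. Friction and masses are not known exactly. Their poses are not given: they have to be found in the camera images.
- can: Sizes in mm: aluminium spray can, diameter 60, 193 tall, about 0.3 kg, standing on the bench 120 to 160 in front (robot side) of the vise's screw. Grip it from above by its straight white cap, diameter 34, from 158 to 193 above the base; the shoulder below narrows from full diameter at 138 to the cap at 158. Origin: centre of its base; z up.
- caddy: Sizes in mm: dark sheet-steel caddy fixed to the bench, 190 x 190 outside, 70 high, walls and floor 4 thick, cross dividers making four square cells about 89 wide. Three hold other containers up to 165 tall; the empty one is at its -x, +y corner (towards the robot and the vise). Origin: centre of the underside.
- caddy_cell (a point): Sizes in mm: centre of the floor of the caddy's empty cell (4 above the bench); axes as the caddy's.
- crank: Sizes in mm: the vise's steel crank, 0.35 kg, lying on its foot: square hub 30 x 30 x 42 tall; square bore 17.6, right through, sides parallel to the hub's; at the hub's foot an arm 18 wide, 12 thick, 95 long to the axis of the grip (diameter 22, up to 66 above the foot). Origin: bore axis at the foot (meets the vise); z along the bore to the grip's side (up); x along the arm.
- screw_seat (a point): Sizes in mm: shoulder (collar of diameter 28, 222 above the bench) where the crank's foot seats, on the screw axis. z: outwards along the screw, up and towards the robot, 35 degrees from vertical. The screw's square end stands 34 above it, 16 wide, the last 4 tapering to 10. x, y: square to its flats, turning with it. Crank home: origin here, z along this z, in any of four square positions.
- screw (a joint): turn of the vise screw (rad), growing clockwise as seen looking at its square end (negative about the seat's z). Starts between 0.95 and 1.5; the moving jaw, 1.6 mm per rad, is tight on the carburettor at 2.4, a hard stop. Stiff: 0.3 N m to turn; stays where it is left.
- vise: Sizes in mm: cast-iron angle vise fixed to the bench, base 200 x 130, jaws 104 wide, bed hinged at the far end and raised 55 degrees, so its screw end points up towards the robot; a carburettor stands in the jaws. The bearing face is 20 behind the shoulder. Origin: on the bench straight below the shoulder; x away from the robot, base from -71 to +129.
- crank_big: Sizes in mm: another crank handle of the same make and look but larger, for another machine: hub 42 x 42 x 46, bore 25, arm 120, grip diameter 26. It lies near the vise's crank, either may be the nearer. Not to be moved. Origin and axes as the crank's.
- oil_bottle: Sizes in mm: white bottle, diameter 60, 165 tall, in a cell of the caddy; stays. Origin: centre of its base; z up.
- grease_tin: Sizes in mm: tin, diameter 68, 105 tall, in a cell of the caddy; stays. Origin: centre of its base; z up.
- paste_jar: Sizes in mm: grey jar with black lid, diameter 64, 85 tall, in a cell of the caddy; stays. Origin: centre of its base; z up.
- spare_carb: Sizes in mm: second carburettor, aluminium, about 57 x 98 x 86 tall, at the back beside the vise; stays. Origin: middle of its underside.
- hammer: Sizes in mm: hammer 260 long lying behind the caddy; stays. Origin: middle of its underside.
- screwdriver: Sizes in mm: screwdriver 200 long lying on the bench between the can and the caddy; stays. Origin: middle of its underside.
- pliers: Sizes in mm: pliers 175 long lying near the robot on the caddy's side; stays. Origin: underside, at mid-length.
- jet_pot: Sizes in mm: small aluminium cup, diameter 64, 50 tall, at the back behind the cranks; stays. Origin: centre of its base.

How it is judged:
By the outcome, as a careful person would: the job done as asked, in the order asked, and still so for the second after the job is handed in, with the robot touching nothing.
It also fails if it takes over 59 s, if anything falls off the work surface, if the arm or the gripper's body presses on something with over 40 N, if the wrist force passes 120 N, or if a joint passes its speed limit or range.

## Working session

There is one attempt and no reset: what is moved stays moved. The work goes in short steps, Python scripts to look and compute and a tool call to move; the robot and the scene stay as the last step left them, time stands still between calls to the robot, and variables do not carry over. Pictures are saved under pics/ and viewed, at most 10 in all, crops included, and the job is handed in when it is done.

Besides the shell and the picture viewer there is one more tool, called after "Call:" by a JSON object that holds its "op" and its "data", one argument or row to a line. apply_moves: Moves the arm, as the interface text tells. Its arguments: {"type":"object","properties":{"xyz":{"type":"array","items":{"type":"array","items":{"type":"number","minimum":-1,"maximum":1}}},"rot":{"type":"array","items":{"type":"array","items":{"type":"number","minimum":-1,"maximum":1}}},"hand":{"type":"array","items":{"type":"number"}},"force":{"type":"number"}},"required":["xyz","rot","hand"]}

```bash
ls; mkdir -p pics; cat > h.py <<'E'
import numpy as np, cv2
from rig import status, get_image, job, manip
from scipy.spatial.transform import Rotation as R
def q2R(q): return R.from_quat([q[1],q[2],q[3],q[0]]).as_matrix()
def cam(name):
    s=status.get_state(); im=get_image(name)
    f=200/np.tan(np.radians(im["fovy"])/2)
    K=np.array([[f,0,im["cx"]],[0,f,im["cy"]],[0,0,1]])
    if name=="wrist":
        T=np.eye(4);T[:3,:3]=q2R(s["ee_rot"]);T[:3,3]=s["position"]
        T=T@np.array(im["tool_from_camera"])
    else:
        T=np.eye(4);T[:3,:3]=q2R(im["orientation"]);T[:3,3]=im["origin"]
    return dict(px=im["pixels"],K=K,d=np.array(im["dist"],float),T=T)
def save(c,fn): cv2.imwrite(fn,c["px"][:,:,::-1]); np.savez(fn[:-4]+".npz",**c)
def load(fn): return dict(np.load(fn))
def ray(c,uv):
    p=cv2.undistortPoints(np.array(uv,float).reshape(-1,1,2),c["K"],c["d"]).reshape(-1,2)
    d=np.c_[p,np.ones(len(p))]@c["T"][:3,:3].T
    return c["T"][:3,3],d/np.linalg.norm(d,axis=1,keepdims=True)
def onz(c,uv,z):
    o,d=ray(c,uv); return o+d*((z-o[2])/d[:,2])[:,None]
def tri(cs,uvs):
    A=np.zeros((3,3));b=np.zeros(3);L=[]
    for c,uv in zip(cs,uvs):
        o,d=ray(c,uv);M=np.eye(3)-np.outer(d[0],d[0]);A+=M;b+=M@o;L.append((M,o))
    x=np.linalg.solve(A,b); return x,[float(np.linalg.norm(M@(x-o))) for M,o in L]
def proj(c,P):
    Ti=np.linalg.inv(c["T"]);return cv2.projectPoints(np.array(P,float).reshape(-1,1,3),cv2.Rodrigues(Ti[:3,:3])[0],Ti[:3,3],c["K"],c["d"])[0].reshape(-1,2)
E
python3 - <<'E'
from h import *
for n in ("scene","top","wrist"):
    c=cam(n);save(c,f"pics/{n}0.png");print(n,c["T"].round(3).tolist(),c["K"][0,0],c["d"])
print(status.get_state(), manip.tcp_to_grasp)
E
```

```text
pics
scene [[0.628, 0.579, -0.52, 1.051], [0.778, -0.481, 0.405, -0.399], [-0.015, -0.659, -0.752, 0.95], [0.0, 0.0, 0.0, 1.0]] 422.63149571640065 [-0.06167227  0.          0.          0.          0.        ]
top [[-0.016, -0.985, 0.171, 0.356], [-0.999, 0.021, 0.027, -0.003], [-0.03, -0.171, -0.985, 1.098], [0.0, 0.0, 0.0, 1.0]] 404.07868992694614 [-0.09163162  0.          0.          0.          0.        ]
wrist [[0.41, -0.863, -0.296, 0.313], [-0.912, -0.389, -0.13, -0.49], [-0.003, 0.323, -0.946, 0.373], [0.0, 0.0, 0.0, 1.0]] 338.8159761063392 [-0.04628983  0.          0.          0.          0.        ]
{'clock': 0.15, 'qpos': array([-1.26999608e+00,  2.76459857e-01,  1.50584028e+00,  1.15109148e-05,
        1.36071033e+00, -1.21015031e-01]), 'qd': array([-0.00081615, -0.00188609, -0.00401769,  0.00025076,  0.00016651,
        0.00144071]), 'effort': array([-7.18447859e-05, -4.17147732e+01, -2.46032363e+01, -3.22218093e-04,
        7.65154342e-03, -1.82824277e-05]), 'position': array([ 0.23528782, -0.52422302,  0.23063347]), 'ee_rot': array([-7.06547014e-04,  9.77841312e-01,  2.09346282e-01, -5.80341098e-05]), 'contact_force': array([-0.15006214, -0.32206502, -0.46422014]), 'moment': array([-0.00627492,  0.01598685, -0.0255982 ]), 'gripper_force': 0.0, 'width': 0.08523751091692618} 0.0187
```

View pics/scene0.png

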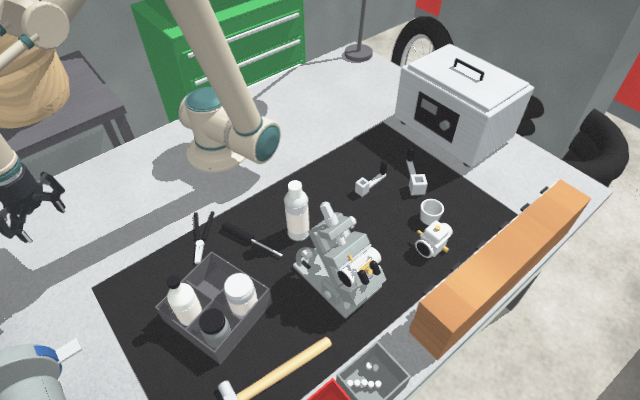

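View pics/top0.png

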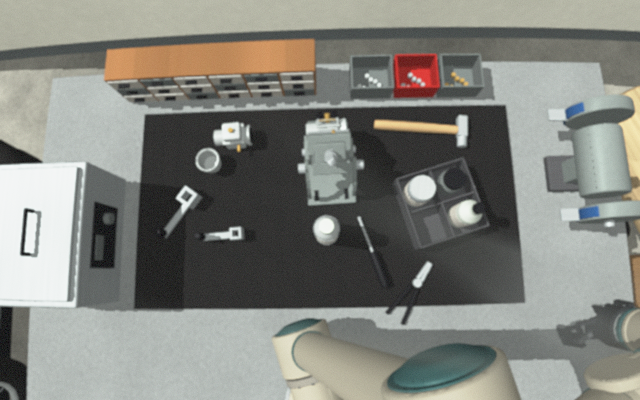

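The scene picture shows the can at about (296,210), the caddy's empty cell at about (207,288) and the vise at (335,260). The small crank is near (370,180) and the big one near (416,178). The top picture shows the can at (326,230), the empty cell at (432,222), the small crank's hub at (237,233) and the big one's at (187,196).

```bash
python3 - <<'E'
from h import *
t=load("pics/top0.npz")["px"];s=load("pics/scene0.npz")["px"]
a=cv2.resize(t[150:255,195:495],None,fx=2.6,fy=2.6,interpolation=cv2.INTER_CUBIC)
b=cv2.resize(s[160:275,150:450],None,fx=2.6,fy=2.6,interpolation=cv2.INTER_CUBIC)
cv2.imwrite("pics/comp1.png",np.vstack([a,b])[:,:,::-1]);print(a.shape,b.shape)
E
```

```text
(273, 780, 3) (299, 780, 3)
```

View pics/comp1.png

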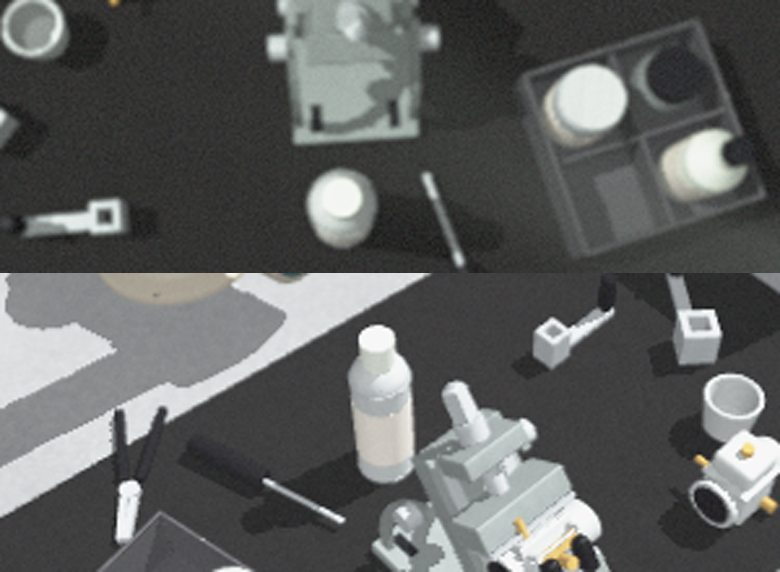

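The composite shows the cap's top at (342,198) in the top crop and (379,332) in the scene crop. The caddy's rim corners in the top crop are (522,75), (697,20), (767,193) and (578,254). The small crank's hub is at (107,215) in the top crop and (552,330) in the scene crop.

```bash
python3 - <<'E'
from h import *
t=load("pics/top0.npz");s=load("pics/scene0.npz")
T=lambda x,y:(195+x/2.6,150+y/2.6); S=lambda x,y:(150+x/2.6,160+(y-273)/2.6)
print("cap top",tri([t,s],[T(342,198),S(379,332)]), onz(t,T(342,198),.193))
print("crank hub top",tri([t,s],[T(106,215),S(552,327)]),onz(t,[T(106,215),T(20,228)],.042))
print("screw tip",tri([t,s],[T(345,18),S(456,386)]))
r=onz(t,[T(522,75),T(697,20),T(767,193),T(578,254)],.07);print("rim",r.round(4),np.linalg.norm(r-np.roll(r,-1,0),axis=1))
print("mid",r.mean(0))
# cap mask centroid
g=cv2.cvtColor(t["px"],cv2.COLOR_RGB2GRAY)[200:260,295:360]
m=(g>225).astype(np.uint8);n,l,st,ce=cv2.connectedComponentsWithStats(m);i=1+st[1:,4].argmax();print(st[i],ce[i]+[295,200],onz(t,ce[i]+[295,200],.193))
E
```

```text
cap top (array([4.49545777e-01, 3.06792491e-04, 1.95508438e-01]), [0.0040289960665320125, 0.004028996066532062]) [[ 0.4477166 -0.0031488  0.193    ]]
crank hub top (array([0.45111929, 0.23795617, 0.045521  ]), [0.0025311953707875946, 0.002531195370787636]) [[0.45005317 0.23654794 0.042     ]
 [0.43812526 0.32535914 0.042     ]]
screw tip (array([ 0.58966097, -0.01170565,  0.25286566]), [0.0033651520208224815, 0.003365152020822451])
rim [[ 0.5795 -0.1856  0.07  ]
 [ 0.6328 -0.3667  0.07  ]
 [ 0.4556 -0.4228  0.07  ]
 [ 0.4006 -0.2314  0.07  ]] [0.18879428 0.18590703 0.19918027 0.18467985]
mid [ 0.51714534 -0.30161314  0.07      ]
[ 21  19  18  14 206] [324.36407767 225.69902913] [[0.44883786 0.00170947 0.193     ]]
```

```bash
cat >> h.py <<'E'
def Rdown(deg):  # tool x at world angle deg, z down
    a=np.radians(deg);x=np.array([np.cos(a),np.sin(a),0]);z=np.array([0,0,-1.]);return np.c_[x,np.cross(z,x),z]
def plan(wps,P=None,Q=None,vmax=.060,wmax=10.4):
    """wps: list of (pos,R,n or None). prints rows"""
    s=status.get_state();P=np.array(s["position"]) if P is None else P;Q=q2R(s["ee_rot"]) if Q is None else Q
    X=[];W=[]
    for p,Rt,n in wps:
        p=np.array(p,float);r=R.from_matrix(Q.T@Rt).as_rotvec()
        k=n or max(1,int(np.ceil(max(np.linalg.norm(p-P)/vmax,np.degrees(np.linalg.norm(r))/wmax))))
        for i in range(k):
            r=R.from_matrix(Q.T@Rt).as_rotvec()/(k-i)
            d=np.round(Q.T@((p-P)/(k-i))/.3,3);w=np.round(r/np.radians(60),3)
            P=P+Q@d*.3;Q=Q@R.from_rotvec(w*np.radians(60)).as_matrix();X.append((d+0).tolist());W.append((w+0).tolist())
    for i in range(0,len(X),8):
        print('xyz',str(X[i:i+8]).replace(' ',''));print('rot',str(W[i:i+8]).replace(' ',''))
    return P,Q
E
python3 - <<'E'
from h import *
plan([([.26,-.46,.32],Rdown(33),None),([.449,0,.32],Rdown(97),None),([.449,0,.21],Rdown(97),2)])
E
```

```text
xyz [[0.081,-0.081,-0.149],[0.088,-0.074,-0.149],[0.151,-0.105,0.0],[0.163,-0.085,0.0],[0.173,-0.064,0.0],[0.179,-0.042,0.0],[0.183,-0.02,0.0],[0.184,0.003,0.0]]
rot [[-0.001,0.0,-0.074],[0.0,0.0,-0.073],[0.0,0.0,-0.119],[0.0,0.0,-0.118],[0.0,0.0,-0.119],[0.0,0.0,-0.118],[0.0,0.0,-0.119],[0.0,0.0,-0.118]]
xyz [[0.183,0.025,0.0],[0.178,0.048,0.0],[0.171,0.07,0.001],[0.0,0.0,0.183],[0.0,0.0,0.184]]
rot [[0.0,0.0,-0.119],[0.0,0.0,-0.118],[0.0,0.0,-0.119],[0.0,0.0,0.0],[0.0,0.0,0.0]]
```

Call:
{"op": "apply_moves", "data": {
  "xyz": [
    [0.081,-0.081,-0.149],
    [0.088,-0.074,-0.149],
    [0.151,-0.105,0.0],
    [0.163,-0.085,0.0],
    [0.173,-0.064,0.0],
    [0.179,-0.042,0.0],
    [0.183,-0.02,0.0],
    [0.184,0.003,0.0]
  ],
  "rot": [
    [-0.001,0.0,-0.074],
    [0.0,0.0,-0.073],
    [0.0,0.0,-0.119],
    [0.0,0.0,-0.118],
    [0.0,0.0,-0.119],
    [0.0,0.0,-0.118],
    [0.0,0.0,-0.119],
    [0.0,0.0,-0.118]
  ],
  "hand": [1,1,1,1,1,1,1,1]
}}

```text
clock: 1.15
position: [0.3865, -0.1523, 0.3204]
ee_rot: [0.001, 0.789, 0.615, -0.0]
contact_force: [0.7, -0.6, -0.3]
width: 0.0854
gripper_force: 0.0
```

Call:
{"op": "apply_moves", "data": {
  "xyz": [
    [0.183,0.025,0.0],
    [0.178,0.048,0.0],
    [0.171,0.07,0.001],
    [0,0,0]
  ],
  "rot": [
    [0.0,0.0,-0.119],
    [0.0,0.0,-0.118],
    [0.0,0.0,-0.119],
    [0,0,0]
  ],
  "hand": [1,1,1,1]
}}

```text
clock: 1.65
position: [0.4498, 0.0032, 0.3196]
ee_rot: [-0.0, 0.66, 0.751, 0.0]
contact_force: [-0.1, -0.5, -0.3]
width: 0.0853
gripper_force: 0.0
```

```bash
python3 - <<'E'
from h import *
c=cam("wrist");save(c,"pics/w1.png")
s=status.get_state();print(s["clock"],s["position"],q2R(s["ee_rot"]).round(3).tolist(),c["T"].round(3).tolist())
print(proj(c,[.449,0,.193]))
plan([([.449,0,.180],Rdown(97),3)])
E
```

```text
1.7 [0.44916945 0.00120144 0.31956525] [[-0.126, 0.992, -0.001], [0.992, 0.126, -0.001], [-0.001, -0.001, -1.0]] [[0.992, 0.122, 0.041, 0.44], [0.129, -0.939, -0.319, 0.086], [-0.0, 0.321, -0.947, 0.462], [0.0, 0.0, 0.0, 1.0]]
[[317.38902397 192.73954222]]
xyz [[-0.001,0.0,0.155],[-0.001,0.0,0.155],[-0.002,-0.001,0.155]]
rot [[0.0,0.0,0.001],[0.0,0.001,0.001],[-0.001,0.0,0.002]]
```

View pics/w1.png

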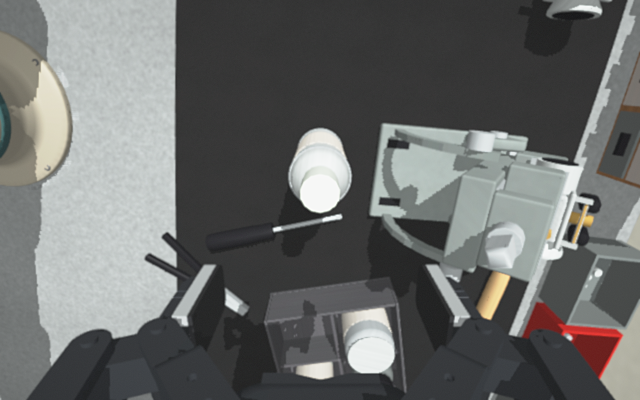

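The cap's top is at (320,192), 2.5 px from the predicted (317,193), so the measurement holds. The wrist picture also shows the screw's square end at about (505,240).

Call:
{"op": "apply_moves", "data": {
  "xyz": [
    [-0.002,0.002,0.155],
    [-0.001,0.002,0.155],
    [-0.001,0.001,0.155],
    [0,0,0.063],
    [0,0,0],
    [0,0,0],
    [0,0,0],
    [0,0,0]
  ],
  "rot": [
    [0,0,0],
    [0,0,0],
    [0,0,0],
    [0,0,0],
    [0,0,0],
    [0,0,0],
    [0,0,0],
    [0,0,0]
  ],
  "hand": [1,1,1,1,1,-1,-1,-1],
  "force": 40
}}

```text
clock: 2.7
position: [0.4513, -0.0016, 0.1626]
ee_rot: [0.001, 0.663, 0.749, 0.0]
contact_force: [-6.7, -0.1, 10.9]
width: 0.0331
gripper_force: 39.2
```

Call:
{"op": "apply_moves", "data": {
  "xyz": [
    [0,0,0],
    [0,0,0],
    [0,0,0],
    [0,0,-0.03]
  ],
  "rot": [
    [0,0,0],
    [0,0,0],
    [0,0,0],
    [0,0,0]
  ],
  "hand": [-1,-1,-1,-1]
}}

```text
clock: 3.2
position: [0.4502, -0.0012, 0.1704]
ee_rot: [-0.0, 0.663, 0.749, -0.001]
contact_force: [0.2, 0.3, -2.5]
width: 0.0331
gripper_force: 40.2
```

```bash
python3 - <<'E'
from h import *
c0=np.array([.517,-.3016]);
s=load("pics/scene0.npz");t=load("pics/top0.npz");w=load("pics/w1.npz")
rim=[[210.5,252],[271,296],[220,360],[157,305]]
print("scene rim",onz(s,rim,.07).round(4),onz(s,rim,.07).mean(0))
a=np.radians(16.4);M=np.array([[np.cos(a),-np.sin(a)],[np.sin(a),np.cos(a)]])
c=c0+M@[-.0465,.0465];print("cell",c)
print(proj(s,[*c,.004]),proj(t,[*c,.004]),proj(w,[*c,.004]))
P=[.4504,-.0012,.1704]
plan([([.4504,-.0012,.27],Rdown(97),3),([*c,.27],Rdown(66),8)])
E
```

```text
scene rim [[ 0.4063 -0.2403  0.07  ]
 [ 0.6046 -0.1924  0.07  ]
 [ 0.6605 -0.363   0.07  ]
 [ 0.457  -0.4119  0.07  ]] [ 0.53210024 -0.30190259  0.07      ]
cell [ 0.45926302 -0.27012078]
[[215.97853292 286.15543504]] [[425.00440195 226.81948943]] [[303.68953516 314.95905079]]
xyz [[0.0,0.0,-0.111],[0.0,0.0,-0.111],[0.0,0.0,-0.11],[-0.112,-0.01,0.0],[-0.112,-0.002,0.0],[-0.112,0.005,0.0],[-0.111,0.013,0.0],[-0.11,0.02,0.0]]
rot [[0.0,0.0,0.0],[-0.001,0.0,0.0],[0.0,0.0,0.0],[0.0,0.0,0.065],[0.0,0.0,0.065],[0.0,0.0,0.064],[0.0,0.0,0.065],[0.0,0.0,0.064]]
xyz [[-0.109,0.028,0.0],[-0.107,0.035,0.0],[-0.104,0.042,0.0]]
rot [[0.0,0.0,0.065],[0.0,0.0,0.064],[0.0,0.001,0.065]]
```

```bash
python3 - <<'E'
from h import *
t=load("pics/top0.npz")["px"];s=load("pics/scene0.npz")["px"]
g=lambda a:cv2.convertScaleAbs(cv2.resize(a,None,fx=4,fy=4,interpolation=cv2.INTER_CUBIC),alpha=1.8,beta=0)
a=g(t[152:256,390:490]);b=g(s[248:364,150:248+25])
h=max(a.shape[0],b.shape[0]);p=lambda a:np.pad(a,((0,h-a.shape[0]),(0,0),(0,0)))
o=np.hstack([p(a),p(b)]);cv2.imwrite("pics/cad.png",o[:,:,::-1]);print(o.shape,a.shape)
E
```

```text
(464, 892, 3) (416, 400, 3)
```

View pics/cad.png

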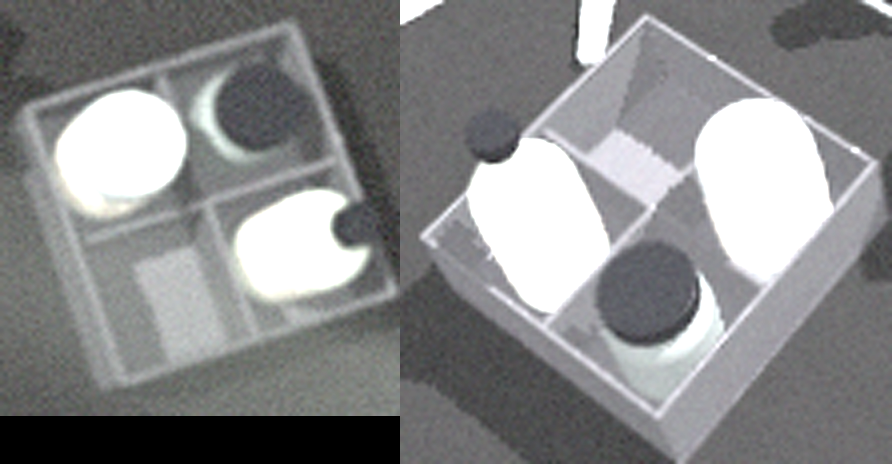

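The top half shows rim corners at (30,108), (293,28), (395,290) and (125,378). The scene half shows them at (645,17), (878,165), (657,415) and (425,238).

```bash
python3 - <<'E'
from h import *
s=load("pics/scene0.npz");t=load("pics/top0.npz")
rt=[(390+x/4,152+y/4) for x,y in [(30,108),(293,28),(395,290),(125,378)]]
rs=[(150+(x-400)/4,248+y/4) for x,y in [(878,165),(657,415),(425,238),(645,17)]]
A=onz(t,rt,.07);B=onz(s,rs,.07)
for X in (A,B): print(X.round(4)[:,:2].tolist(),X.mean(0),np.linalg.norm(X-np.roll(X,-1,0),axis=1).round(3))
C=np.array([tri([t,s],[a,b])[0] for a,b in zip(rt,rs)]);print(C.round(4),C.mean(0),[max(tri([t,s],[a,b])[1]) for a,b in zip(rt,rs)])
# divider crossings & cell centre
for X in (A,B,C):
    y=(X[0]-X[1]+X[3]-X[2])[:2];a=np.arctan2(-y[0],y[1]);M=np.array([[np.cos(a),-np.sin(a)],[np.sin(a),np.cos(a)]])
    print(np.degrees(a),X.mean(0)[:2]+M@[-.0465,.0465])
E
```

```text
[[0.579, -0.19], [0.6293, -0.3668], [0.455, -0.4195], [0.4034, -0.2416]] [ 0.51666671 -0.30448111  0.07      ] [0.184 0.182 0.185 0.183]
[[0.5879, -0.185], [0.6372, -0.3634], [0.4618, -0.4161], [0.4081, -0.2392]] [ 0.52376979 -0.30091645  0.07      ] [0.185 0.183 0.185 0.188]
[[ 0.5824 -0.1873  0.0641]
 [ 0.6324 -0.366   0.0635]
 [ 0.4566 -0.4187  0.065 ]
 [ 0.4045 -0.2404  0.0668]] [ 0.51898754 -0.30308698  0.06483854] [0.004381843946333913, 0.0033165926361129745, 0.002926494248336774, 0.0021413516437482367]
16.020037509128258 [ 0.45913976 -0.27261969]
16.17423929961319 [ 0.46615729 -0.26920997]
15.95192066670633 [ 0.46149851 -0.27115719]
```

```bash
python3 - <<'E'
from h import *
plan([([.4504,-.0012,.27],Rdown(97),3),([.462,-.271,.275],Rdown(66),8),([.462,-.271,.185],Rdown(66),4)])
E
```

```text
xyz [[0.0,0.0,-0.111],[0.0,0.0,-0.111],[0.0,0.0,-0.11],[-0.112,-0.009,-0.002],[-0.113,-0.001,-0.002],[-0.112,0.006,-0.002],[-0.112,0.014,-0.002],[-0.11,0.022,-0.002]]
rot [[0.0,0.0,0.0],[-0.001,0.0,0.0],[0.0,0.0,0.0],[0.0,0.0,0.065],[0.0,0.0,0.065],[0.0,0.0,0.064],[0.0,0.0,0.065],[0.0,0.0,0.064]]
xyz [[-0.109,0.029,-0.002],[-0.107,0.036,-0.002],[-0.104,0.043,-0.002],[0.0,0.0,0.075],[0.0,0.0,0.075],[0.0,0.0,0.075],[0.0,0.0,0.075]]
rot [[0.0,0.0,0.065],[0.0,0.0,0.064],[0.0,0.001,0.065],[0.0,0.0,0.0],[0.0,0.0,0.0],[0.0,0.0,0.0],[0.0,0.0,0.0]]
```

Call:
{"op": "apply_moves", "data": {
  "xyz": [
    [0,0,-0.111],
    [0,0,-0.111],
    [0,0,-0.11],
    [-0.112,-0.009,-0.002],
    [-0.113,-0.001,-0.002],
    [-0.112,0.006,-0.002],
    [-0.112,0.014,-0.002],
    [-0.11,0.022,-0.002]
  ],
  "rot": [
    [0,0,0],
    [0,0,0],
    [0,0,0],
    [0,0,0.065],
    [0,0,0.065],
    [0,0,0.064],
    [0,0,0.065],
    [0,0,0.064]
  ],
  "hand": [-1,-1,-1,-1,-1,-1,-1,-1]
}}

```text
clock: 4.2
position: [0.458, -0.1708, 0.2733]
ee_rot: [0.0, 0.78, 0.626, -0.0]
contact_force: [0.3, 0.2, -2.7]
width: 0.0331
gripper_force: 40.7
```

Call:
{"op": "apply_moves", "data": {
  "xyz": [
    [-0.109,0.029,-0.002],
    [-0.107,0.036,-0.002],
    [-0.104,0.043,-0.002],
    [0,0,0],
    [0,0,0]
  ],
  "rot": [
    [0,0,0.065],
    [0,0,0.064],
    [0,0,0.065],
    [0,0,0],
    [0,0,0]
  ],
  "hand": [-1,-1,-1,-1,-1]
}}

```text
clock: 4.82
position: [0.4622, -0.2706, 0.2749]
ee_rot: [-0.0, 0.839, 0.545, -0.0]
contact_force: [-0.2, -0.1, -2.3]
width: 0.033
gripper_force: 40.7
```

```bash
python3 - <<'E'
from h import *
c=cam("scene");save(c,"pics/s2.png");t=cam("top");save(t,"pics/t2.png")
s=status.get_state();print(s["clock"],s["position"],s["qpos"].round(2),s["contact_force"])
cv2.imwrite("pics/s2c.png",cv2.resize(c["px"][90:370,60:460],None,fx=2,fy=2)[:,:,::-1])
E
```

```text
4.925 [ 0.46231094 -0.27022313  0.27523877] [-0.66  0.19  1.51 -0.    1.44 -0.24] [-0.14897455 -0.23956057 -2.42204016]
```

View pics/s2c.png

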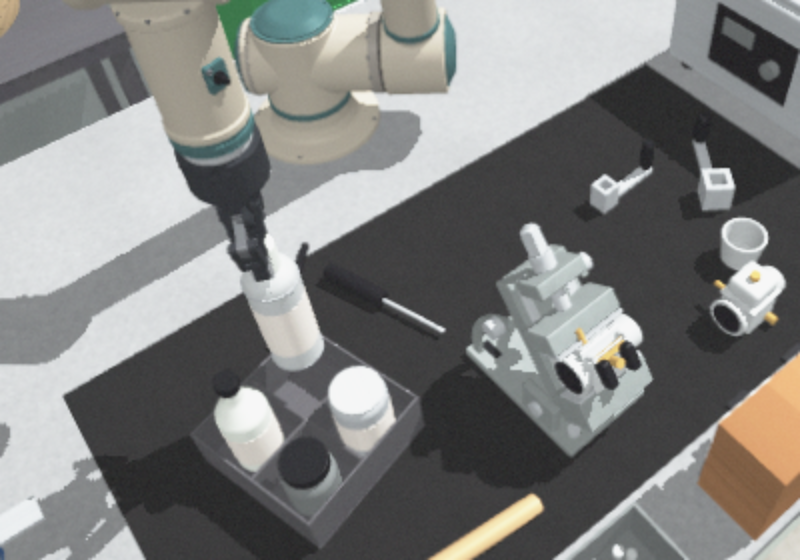

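The can hangs over the empty cell. Its base is at about (305,360) in this crop and nothing has been disturbed.

Call:
{"op": "apply_moves", "data": {
  "xyz": [
    [0,0,0.09],
    [0,0,0.09],
    [0,0,0.08],
    [0,0,0.05],
    [0,0,0.03],
    [0,0,0.015],
    [0,0,0.005],
    [0,0,0]
  ],
  "rot": [
    [0,0,0],
    [0,0,0],
    [0,0,0],
    [0,0,0],
    [0,0,0],
    [0,0,0],
    [0,0,0],
    [0,0,0]
  ],
  "hand": [-1,-1,-1,-1,-1,-1,-1,-1]
}}

```text
clock: 5.92
position: [0.4628, -0.2717, 0.1678]
ee_rot: [0.001, 0.839, 0.545, 0.0]
contact_force: [-1.1, 0.1, -1.9]
width: 0.0328
gripper_force: 40.7
```

Call:
{"op": "apply_moves", "data": {
  "xyz": [
    [0,0,0.005],
    [0,0,0.004],
    [0,0,0]
  ],
  "rot": [
    [0,0,0],
    [0,0,0],
    [0,0,0]
  ],
  "hand": [-1,-1,-1]
}}

```text
clock: 6.3
position: [0.463, -0.2719, 0.1667]
ee_rot: [0.002, 0.839, 0.545, 0.0]
contact_force: [-1.7, 1.2, 7.6]
width: 0.0328
gripper_force: 41.9
```

Call:
{"op": "apply_moves", "data": {
  "xyz": [
    [0,0,0],
    [0,0,0],
    [0,0,0],
    [0,0,-0.05],
    [0,0,-0.1],
    [0,0,-0.15],
    [0,0,-0.1]
  ],
  "rot": [
    [0,0,0],
    [0,0,0],
    [0,0,0],
    [0,0,0],
    [0,0,0],
    [0,0,0],
    [0,0,0]
  ],
  "hand": [0.3,0.3,0.3,0.3,0.3,0.3,0.3]
}}

```text
clock: 7.18
position: [0.4631, -0.2717, 0.2879]
ee_rot: [0.002, 0.839, 0.545, 0.001]
contact_force: [0.4, -0.3, -0.4]
width: 0.0558
gripper_force: 0.0
```

The can is standing in the cell. Next I look at the screw along its axis.

```bash
cat >> h.py <<'E'
S35,C35=np.sin(np.radians(35)),np.cos(np.radians(35))
Rs0=np.array([[0,C35,S35],[1,0,0],[0,S35,-C35]])
def Rs(a): return Rs0@R.from_rotvec([0,0,np.radians(a)]).as_matrix()
E
python3 - <<'E'
from h import *
plan([([.463,-.272,.33],Rdown(66),1),([.523,-.03,.37],Rs(0),None)])
E
```

```text
xyz [[-0.001,0.001,-0.14],[0.164,-0.029,-0.027],[0.166,-0.013,-0.025],[0.167,0.004,-0.021],[0.166,0.019,-0.016],[0.165,0.035,-0.008]]
rot [[0.004,0.002,0.0],[-0.115,0.024,-0.078],[-0.115,0.024,-0.077],[-0.115,0.025,-0.077],[-0.115,0.024,-0.078],[-0.114,0.025,-0.077]]
```

Call:
{"op": "apply_moves", "data": {
  "xyz": [
    [-0.001,0.001,-0.14],
    [0.164,-0.029,-0.027],
    [0.166,-0.013,-0.025],
    [0.167,0.004,-0.021],
    [0.166,0.019,-0.016],
    [0.165,0.035,-0.008],
    [0,0,0],
    [0,0,0]
  ],
  "rot": [
    [0.004,0.002,0],
    [-0.115,0.024,-0.078],
    [-0.115,0.024,-0.077],
    [-0.115,0.025,-0.077],
    [-0.115,0.024,-0.078],
    [-0.114,0.025,-0.077],
    [0,0,0],
    [0,0,0]
  ],
  "hand": [1,1,1,1,1,1,1,1]
}}

```text
clock: 8.18
position: [0.5228, -0.0297, 0.3684]
ee_rot: [0.211, 0.675, 0.674, 0.212]
contact_force: [-0.6, 0.1, 0.3]
width: 0.0852
gripper_force: 0.0
```

```bash
python3 - <<'E'
from h import *
c=cam("wrist");save(c,"pics/w3.png")
s=status.get_state();print(s["clock"],s["position"],q2R(s["ee_rot"]).round(3).tolist(),s["qpos"].round(2))
seat=np.array([.609,-.0117,.225]);z=np.array([-S35,0,C35]);print(proj(c,[seat,seat+.034*z]))
plan([(np.array(s["position"])+[0,.06,0],Rs(0),2)])
E
```

```text
8.225 [ 0.52321584 -0.03030987  0.36819788] [[0.001, 0.821, 0.572], [1.0, -0.002, 0.001], [0.002, 0.572, -0.821]] [-0.32 -0.17  1.81  0.23  0.93 -0.4 ]
[[307.08222337 158.35946832]
 [305.45785696 166.8622447 ]]
xyz [[0.1,0.0,0.0],[0.1,0.0,0.0]]
rot [[-0.001,0.0,-0.001],[-0.001,-0.001,-0.001]]
```

Call:
{"op": "apply_moves", "data": {
  "xyz": [
    [0.1,0,0],
    [0.1,0,0],
    [0,0,0]
  ],
  "rot": [
    [0,0,0],
    [0,0,0],
    [0,0,0]
  ],
  "hand": [1,1,1]
}}

```text
clock: 8.6
position: [0.5235, 0.0309, 0.3675]
ee_rot: [0.21, 0.675, 0.675, 0.212]
contact_force: [0.2, -0.6, 0.3]
width: 0.0853
gripper_force: 0.0
```

```bash
python3 - <<'E'
from h import *
c=cam("wrist");save(c,"pics/w4.png")
s=status.get_state();print(s["clock"],s["position"],q2R(s["ee_rot"]).round(3).tolist())
a=load("pics/w3.npz")
seat=np.array([.609,-.0117,.225]);z=np.array([-S35,0,C35]);p=proj(c,[seat+.034*z])[0];print(p)
g=lambda c,p:cv2.resize(c["px"][int(p[1])-40:int(p[1])+50,int(p[0])-45:int(p[0])+45],None,fx=4.4,fy=4.4,interpolation=cv2.INTER_CUBIC)
print(int(p[0])-45,int(p[1])-40)
cv2.imwrite("pics/scr.png",np.hstack([g(a,(305,166)),g(c,p)])[:,:,::-1])
E
```

```text
8.65 [0.52351305 0.03005625 0.36742997] [[-0.0, 0.821, 0.57], [1.0, -0.001, 0.002], [0.002, 0.57, -0.821]]
[306.58183538 234.26037387]
261 194
```

View pics/scr.png

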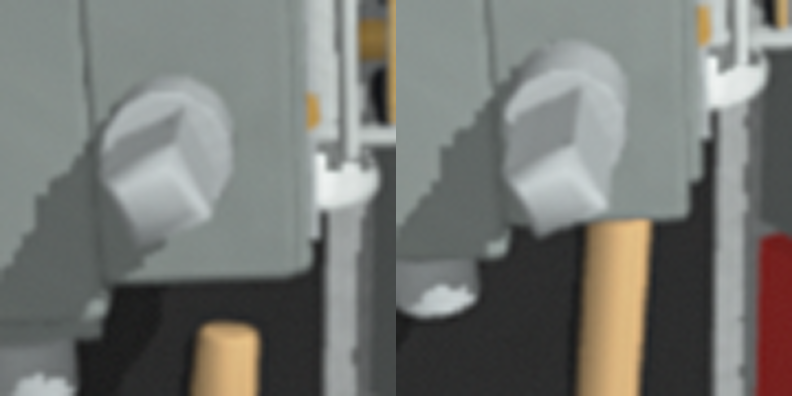

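In the left half (first place) the collar's centre is at about (168,154) and the square end's corners are at (112,187), (149,241), (212,213) and (165,152). In the right half (second place) the collar's centre is at (566,130) and the corners are at (508,178), (540,236), (607,208) and (575,152).

```bash
python3 - <<'E'
from h import *
a=load("pics/w3.npz");c=load("pics/w4.npz");w=load("pics/w1.npz");t=load("pics/top0.npz")
A=lambda x,y:(260+x/4.4,126+y/4.4);B=lambda x,y:(261+(x-396)/4.4,194+y/4.4)
print("seat",tri([a,c],[A(168,154),B(566,130)]))
ca=[(112,187),(149,241),(212,213),(165,152)];cb=[(508,178),(540,236),(607,208),(575,152)]
P=[]
for p,q in zip(ca,cb):
    x=tri([a,c],[A(*p),B(*q)]);P.append(x[0]);print(x[0].round(4),max(x[1]))
P=np.array(P);print("mean",P.mean(0),np.linalg.norm(P-np.roll(P,-1,0),axis=1))
T=lambda x,y:(195+x/2.6,150+y/2.6)
e=onz(t,[T(294,143),T(419,134)],.012);d=e[0]-e[1];print("vise front edge top",e.round(4),np.degrees(np.arctan2(-d[0],d[1])),np.linalg.norm(d))
e=onz(w,[(383,123),(370,216)],.012);d=e[0]-e[1];print("w1",e.round(4),np.degrees(np.arctan2(-d[0],d[1])),np.linalg.norm(d))
E
```

```text
seat (array([ 0.59815569, -0.0124715 ,  0.22693671]), [1.609561041578581e-05, 1.6095610415739962e-05])
[ 0.5779 -0.0144  0.2382] 0.0005935460337983821
[ 0.5779 -0.0222  0.2513] 0.0008714412126118016
[ 0.5903 -0.0177  0.2555] 7.92233588435792e-05
[ 0.5851 -0.0063  0.2497] 0.0011271439878787666
mean [ 0.58282937 -0.01514231  0.24868168] [0.0152146  0.01379857 0.01379259 0.01575348]
vise front edge top [[ 0.5247  0.0458  0.012 ]
 [ 0.5314 -0.085   0.012 ]] 2.948029617168552 0.13101418371658208
w1 [[ 0.5279  0.0485  0.012 ]
 [ 0.5338 -0.0826  0.012 ]] 2.5877764753513097 0.13124550714265873
```

```bash
cat >> h.py <<'E'
def Rseat(yaw=2.8):  # columns: side (+y-ish), forward-up, tool z (into screw): tool orientation at angle 0
    return R.from_euler('z',yaw,degrees=True).as_matrix()@Rs0
def Rv(a,yaw=2.8): return Rseat(yaw)@R.from_rotvec([0,0,np.radians(a)]).as_matrix()
def onplane(c,uv,p,n):
    o,d=ray(c,uv);return o+d*(((p-o)@n)/(d@n))[:,None]
E
python3 - <<'E'
from h import *
a=load("pics/w3.npz");c=load("pics/w4.npz")
A=lambda x,y:(260+x/4.4,126+y/4.4);B=lambda x,y:(261+(x-396)/4.4,194+y/4.4)
ca=[(112,187),(149,241),(212,213),(165,152)];cb=[(508,178),(540,236),(607,208),(575,152)]
M=Rseat();n=-M[:,2];seat=np.array([.600,-.0143,.2225])
for im,F,cs,cc in ((a,A,ca,(168,154)),(c,B,cb,(566,130))):
    L=(onplane(im,[F(*p) for p in cs],seat+.03*n,n)-seat)@M*1000
    print(L[:,:2].round(1).tolist(),L[:,:2].mean(0)); 
    for i in range(4):
        e=L[(i+1)%4]-L[i];print(round(np.degrees(np.arctan2(e[1],e[0]))%90,1),round(np.hypot(e[0],e[1]),1),end=' | ')
    print("\ncollar",((onplane(im,[F(*cc)],seat,n)-seat)@M*1000).round(1))
    # crop features
    for h in (.034,.03,0):print(h,proj(im,seat+h*n).round(1))
E
```

```text
[[2.2, -7.9], [-8.8, -1.6], [-3.7, 10.8], [8.6, 2.6]] [-0.44915218  0.97124375]
60.2 12.7 | 67.7 13.4 | 56.3 14.8 | 58.7 12.3 | 
collar [[ 0.8  0.8 -0. ]]
0.034 [[294.7 171.9]]
0.03 [[295.1 170.6]]
0 [[297.4 161.9]]
[[3.2, -9.0], [-10.2, -3.5], [-4.3, 10.6], [8.5, 4.9]] [-0.7182352  0.7427685]
67.5 14.5 | 67.3 15.3 | 65.8 14.0 | 69.2 14.8 | 
collar [[-0.2  0.7  0. ]]
0.034 [[296.5 239.4]]
0.03 [[296.8 237.3]]
0 [[298.9 223.4]]
```

```bash
python3 - <<'E'
from h import *
plan([([.45,.23,.28],Rdown(97),None),([.45,.29,.26],Rdown(97),2)])
E
```

```text
xyz [[0.167,-0.092,0.025],[0.169,-0.082,0.04],[0.17,-0.07,0.053],[0.172,-0.056,0.064],[0.099,0.012,0.033],[0.099,0.012,0.034]]
rot [[0.145,0.008,-0.028],[0.145,0.008,-0.028],[0.145,0.009,-0.029],[0.144,0.008,-0.029],[0.0,0.0,0.0],[0.0,0.0,0.0]]
```

Call:
{"op": "apply_moves", "data": {
  "xyz": [
    [0.167,-0.092,0.025],
    [0.169,-0.082,0.04],
    [0.17,-0.07,0.053],
    [0.172,-0.056,0.064],
    [0,0,0],
    [0,0,0]
  ],
  "rot": [
    [0.145,0.008,-0.028],
    [0.145,0.008,-0.028],
    [0.145,0.009,-0.029],
    [0.144,0.008,-0.029],
    [0,0,0],
    [0,0,0]
  ],
  "hand": [1,1,1,1,1,1]
}}

```text
clock: 9.4
position: [0.4506, 0.2291, 0.2797]
ee_rot: [0.001, 0.663, 0.748, -0.0]
contact_force: [0.5, -0.2, -0.5]
width: 0.0853
gripper_force: 0.0
```

```bash
python3 - <<'E'
from h import *
c=cam("wrist");save(c,"pics/w5.png");s=status.get_state();print(s["position"],proj(c,[.451,.238,.042]))
E
```

```text
[0.45032551 0.22886556 0.28043283] [[320.35257686 152.74199073]]
```

Call:
{"op": "apply_moves", "data": {
  "xyz": [
    [0.099,0.012,0.033],
    [0.099,0.012,0.034],
    [0,0,0],
    [0,0,0]
  ],
  "rot": [
    [0,0,0],
    [0,0,0],
    [0,0,0],
    [0,0,0]
  ],
  "hand": [1,1,1,1]
}}

```text
clock: 9.95
position: [0.4497, 0.2887, 0.2611]
ee_rot: [0.001, 0.663, 0.748, 0.001]
contact_force: [0.2, 0.0, 1.0]
width: 0.0853
gripper_force: 0.0
```

```bash
python3 - <<'E'
from h import *
c=cam("wrist");save(c,"pics/w6.png");s=status.get_state();print(s["clock"],s["position"])
a=load("pics/w5.npz")
def g(c):
    u,v=proj(c,[.451,.258,.042])[0].astype(int);x,y=max(u-60,0),max(v-60,0);print(u,v,x,y)
    return cv2.resize(c["px"][y:y+140,x:x+120],None,fx=3.3,fy=3.3,interpolation=cv2.INTER_CUBIC)
A,B=g(a),g(c);print(A.shape,B.shape);cv2.imwrite("pics/crk.png",np.hstack([A,B])[:,:,::-1])
E
```

```text
10.0 [0.44976407 0.28879238 0.2611065 ]
322 135 262 75
316 190 256 130
(462, 396, 3) (462, 396, 3)
```

View pics/crk.png

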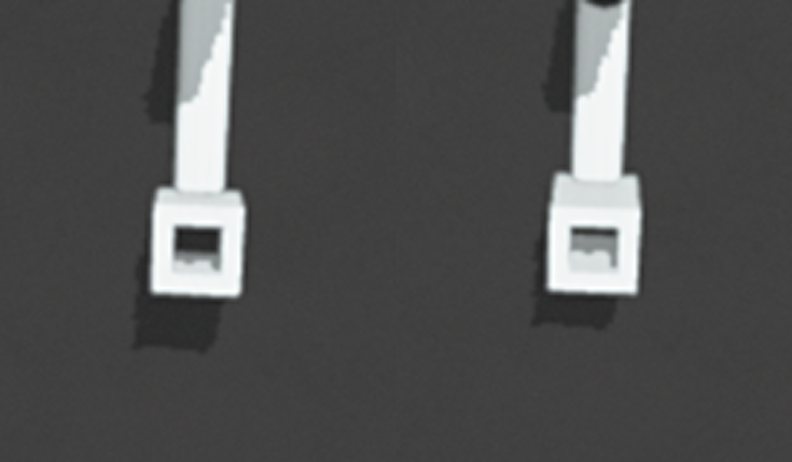

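The two crops show the small crank's hub. The bore's corners are about (174,226), (221,227), (220,271), (172,270) in the left half and (571,227), (619,227), (617,270), (570,269) in the right. The arm runs up the picture.

```bash
python3 - <<'E'
from h import *
a=load("pics/w5.npz");b=load("pics/w6.npz")
A=lambda x,y:(262+x/3.3,75+y/3.3);B=lambda x,y:(256+(x-396)/3.3,130+y/3.3)
ba=[(174,226),(221,227),(220,271),(172,270)];bb=[(571,227),(619,227),(617,270),(570,269)]
ha=[(154,203),(244,206),(242,296),(152,294)];hb=[(551,204),(641,206),(637,293),(547,291)]
for na,p,q in (("bore",ba,bb),("hub",ha,hb)):
    P=np.array([tri([a,b],[A(*x),B(*y)])[0] for x,y in zip(p,q)])
    print(na,P.mean(0).round(4),P[:,2].round(3),np.linalg.norm(P-np.roll(P,-1,0),axis=1).round(4))
    for c,F,z in((a,A,p),(b,B,q)):
        X=onz(c,[F(*i) for i in z],.042);e=[(X[0]-X[3]),(X[1]-X[2])];f=[X[0]-X[1],X[3]-X[2]]
        print(X.mean(0).round(4),[round(np.degrees(np.arctan2(v[1],v[0])),1) for v in e],[round(np.degrees(np.arctan2(v[1],v[0]))-90,1) for v in f])
for c,F,l,r in((a,A,[(179,10),(175,185)],[(234,10),(225,185)]),(b,B,[(576,10),(572,175)],[(630,10),(622,175)])):
    L=onz(c,[F(*i) for i in l],.012);Q=onz(c,[F(*i) for i in r],.012);m=(L+Q)/2;d=m[0]-m[1];print("arm",np.degrees(np.arctan2(d[1],d[0])),m.round(4).tolist(),np.linalg.norm(L-Q,axis=1))
E
```

```text
bore [0.4523 0.2408 0.0416] [0.042 0.04  0.043 0.042] [0.0164 0.015  0.0164 0.0151]
[0.4521 0.2409 0.042 ] [np.float64(94.0), np.float64(96.1)] [np.float64(-264.3), np.float64(-264.3)]
[0.4525 0.241  0.042 ] [np.float64(95.0), np.float64(94.6)] [np.float64(-263.1), np.float64(-264.4)]
hub [0.4526 0.2401 0.04  ] [0.039 0.037 0.042 0.042] [0.0309 0.0309 0.0314 0.0313]
[0.4526 0.2404 0.042 ] [np.float64(95.1), np.float64(96.5)] [np.float64(-265.0), np.float64(-264.4)]
[0.4524 0.2407 0.042 ] [np.float64(93.5), np.float64(95.0)] [np.float64(-264.4), np.float64(-264.5)]
arm 94.90729835741838 [[0.4461, 0.3189, 0.012], [0.4512, 0.2586, 0.012]] [0.01911668 0.01818139]
arm 94.75503491880384 [[0.4462, 0.3181, 0.012], [0.4511, 0.2585, 0.012]] [0.01877756 0.01821757]
```

```bash
python3 - <<'E'
from h import *
plan([([.4523,.2407,.12],Rdown(95.3),4),([.4523,.2407,.03],Rdown(95.3),3),([.4523,.2407,.012],Rdown(95.3),2)])
E
```

```text
xyz [[-0.04,-0.003,0.118],[-0.04,-0.003,0.117],[-0.04,-0.002,0.118],[-0.04,-0.002,0.117],[0.0,0.0,0.1],[0.0,0.0,0.1],[0.0,0.0,0.1],[0.0,0.0,0.03]]
rot [[0.001,0.0,0.007],[0.0,0.0,0.007],[0.001,0.0,0.006],[0.0,0.0,0.007],[0.0,0.0,0.0],[0.0,0.0,0.0],[0.0,0.0,0.0],[0.0,0.0,0.0]]
xyz [[0.0,0.0,0.03]]
rot [[0.0,0.0,0.0]]
```

Call:
{"op": "apply_moves", "data": {
  "xyz": [
    [-0.04,-0.003,0.118],
    [-0.04,-0.003,0.117],
    [-0.04,-0.002,0.118],
    [-0.04,-0.002,0.117],
    [0,0,0.1],
    [0,0,0.1],
    [0,0,0.07],
    [0,0,0]
  ],
  "rot": [
    [0.001,0,0.007],
    [0,0,0.007],
    [0.001,0,0.006],
    [0,0,0.007],
    [0,0,0],
    [0,0,0],
    [0,0,0],
    [0,0,0]
  ],
  "hand": [1,1,1,1,1,1,1,1]
}}

```text
clock: 11.0
position: [0.4509, 0.2409, 0.0373]
ee_rot: [-0.001, 0.674, 0.739, -0.002]
contact_force: [0.6, -0.1, 0.3]
width: 0.0853
gripper_force: 0.0
```

```bash
python3 - <<'E'
from h import *
s=status.get_state();print(s["clock"],s["position"],s["qpos"].round(2),s["contact_force"])
plan([([.4523,.2407,.012],Rdown(95.3),3)])
E
```

```text
11.0 [0.45090743 0.24093734 0.0373497 ] [0.35 0.37 1.91 0.   0.86 0.26] [ 0.57542614 -0.1257208   0.31544469]
xyz [[0.0,0.002,0.028],[-0.001,0.001,0.028],[0.0,0.002,0.028]]
rot [[-0.001,0.0,0.0],[-0.001,0.0,0.0],[-0.002,0.001,0.0]]
```

Call:
{"op": "apply_moves", "data": {
  "xyz": [
    [0,0.001,0.028],
    [0,0.001,0.028],
    [0,0.001,0.028],
    [0,0,0],
    [0,0,0],
    [0,0,0],
    [0,0,0],
    [0,0,0]
  ],
  "rot": [
    [0,0,0],
    [0,0,0],
    [0,0,0],
    [0,0,0],
    [0,0,0],
    [0,0,0],
    [0,0,0],
    [0,0,0]
  ],
  "hand": [1,1,1,1,-1,-1,-1,-1],
  "force": 100
}}

```text
clock: 12.0
position: [0.4523, 0.2424, 0.0132]
ee_rot: [-0.001, 0.673, 0.74, -0.001]
contact_force: [-1.7, -0.3, 4.3]
width: 0.0282
gripper_force: 101.6
```

Call:
{"op": "apply_moves", "data": {
  "xyz": [
    [0,0,0],
    [0,0,0],
    [0,0,-0.03],
    [0,0,0]
  ],
  "rot": [
    [0,0,0],
    [0,0,0],
    [0,0,0],
    [0,0,0]
  ],
  "hand": [-1,-1,-1,-1]
}}

```text
clock: 12.5
position: [0.4529, 0.2425, 0.022]
ee_rot: [-0.0, 0.673, 0.739, -0.0]
contact_force: [0.7, -0.2, -4.8]
width: 0.0282
gripper_force: 100.9
```

```bash
python3 - <<'E'
from h import *
s=status.get_state();print(s["clock"],s["position"],q2R(s["ee_rot"]).round(3).tolist(),s["contact_force"],s["width"])
E
```

```text
12.5 [0.45286622 0.24250346 0.02200568] [[-0.094, 0.996, -0.001], [0.996, 0.094, 0.0], [0.0, -0.001, -1.0]] [ 0.73342452 -0.18142955 -4.83415963] 0.028219439854012776
```

```bash
cat >> h.py <<'E'
SEAT=np.array([.6005,-.0143,.2230])
OFF=np.array([-.0013,0,.0132])
def tcp_at(h,a=-26,yaw=2.8,dx=0,dy=0):
    M=Rseat(yaw);return SEAT+M@np.array([dx,dy,-h])-Rv(a,yaw)@OFF
E
python3 - <<'E'
from h import *
s=status.get_state();p=s["position"]
print(tcp_at(.12),tcp_at(.05))
plan([(p+[0,0,.15],Rdown(95.3),3),([.45,.12,.30],Rv(-26),None),(tcp_at(.10),Rv(-26),None)])
E
```

```text
[ 0.52366749 -0.01688791  0.33178418] [ 0.56376991 -0.01492657  0.27444354]
xyz [[0.0,0.0,-0.167],[0.0,0.0,-0.166],[0.0,0.0,-0.167],[-0.081,-0.009,-0.085],[-0.083,-0.006,-0.084],[-0.085,-0.003,-0.082],[-0.088,0.0,-0.079],[-0.09,0.002,-0.077]]
rot [[0.0,0.0,0.0],[0.0,0.0,0.001],[-0.001,0.0,0.0],[-0.114,-0.029,-0.076],[-0.114,-0.029,-0.076],[-0.114,-0.029,-0.076],[-0.113,-0.029,-0.076],[-0.114,-0.029,-0.075]]
xyz [[-0.176,0.005,0.036],[-0.175,0.005,0.036],[-0.176,0.004,0.036]]
rot [[0.0,0.0,0.0],[0.0,0.0,0.0],[0.0,0.0,0.0]]
```

Call:
{"op": "apply_moves", "data": {
  "xyz": [
    [0,0,-0.167],
    [0,0,-0.166],
    [0,0,-0.167],
    [-0.081,-0.009,-0.085],
    [-0.083,-0.006,-0.084],
    [-0.085,-0.003,-0.082],
    [-0.088,0,-0.079],
    [-0.09,0.002,-0.077]
  ],
  "rot": [
    [0,0,0],
    [0,0,0],
    [0,0,0],
    [-0.114,-0.029,-0.076],
    [-0.114,-0.029,-0.076],
    [-0.114,-0.029,-0.076],
    [-0.113,-0.029,-0.076],
    [-0.114,-0.029,-0.075]
  ],
  "hand": [-1,-1,-1,-1,-1,-1,-1,-1]
}}

```text
clock: 13.5
position: [0.4484, 0.1194, 0.2994]
ee_rot: [0.251, 0.483, 0.822, 0.165]
contact_force: [0.5, 1.2, -4.8]
width: 0.0288
gripper_force: 102.7
```

Call:
{"op": "apply_moves", "data": {
  "xyz": [
    [-0.13,0.005,0.02],
    [-0.13,0.005,0.02],
    [0,0,0],
    [0,0,0]
  ],
  "rot": [
    [0,0,0],
    [0,0,0],
    [0,0,0],
    [0,0,0]
  ],
  "hand": [-1,-1,-1,-1]
}}

```text
clock: 14.0
position: [0.4891, 0.053, 0.3093]
ee_rot: [0.248, 0.486, 0.822, 0.164]
contact_force: [1.3, 0.9, -4.7]
width: 0.0285
gripper_force: 102.6
```

```bash
python3 - <<'E'
from h import *
s=status.get_state();print(s["clock"],s["position"],s["qpos"].round(2),s["contact_force"],s["width"],np.degrees(R.from_matrix(q2R(s["ee_rot"]).T@Rv(-26)).as_rotvec()).round(2))
plan([(tcp_at(.10),Rv(-26),3),(tcp_at(.05),Rv(-26),3)])
E
```

```text
14.0 [0.4890823  0.05297186 0.30929555] [-0.1  -0.2   1.97  0.12  0.77 -0.66] [ 1.3196591   0.94281975 -4.72864058] 0.02846786418521743 [-0.29 -0.18 -0.01]
xyz [[-0.09,0.004,0.021],[-0.09,0.003,0.022],[-0.09,0.004,0.021],[0.0,0.0,0.056],[0.0,0.0,0.055],[0.0,0.0,0.056]]
rot [[-0.002,-0.001,0.0],[-0.001,-0.001,0.0],[-0.002,-0.001,0.0],[0.0,0.0,0.0],[0.0,0.0,0.0],[0.0,0.0,0.0]]
```

Call:
{"op": "apply_moves", "data": {
  "xyz": [
    [-0.09,0.004,0.021],
    [-0.09,0.003,0.022],
    [-0.09,0.004,0.021],
    [0,0,0.056],
    [0,0,0.055],
    [0,0,0.045],
    [0,0,0],
    [0,0,0]
  ],
  "rot": [
    [-0.002,-0.001,0],
    [-0.001,-0.001,0],
    [-0.002,-0.001,0],
    [0,0,0],
    [0,0,0],
    [0,0,0],
    [0,0,0],
    [0,0,0]
  ],
  "hand": [-1,-1,-1,-1,-1,-1,-1,-1]
}}

```text
clock: 15.0
position: [0.5635, -0.0143, 0.2795]
ee_rot: [0.253, 0.484, 0.821, 0.167]
contact_force: [-0.3, -0.2, -2.6]
width: 0.0284
gripper_force: 102.6
```

```bash
cat >> h.py <<'E'
def where(a=-26):
    s=status.get_state();Q=q2R(s["ee_rot"]);M=Rseat()
    o=s["position"]+Q@OFF
    L=M.T@(o-SEAT)*1000
    r=R.from_matrix(M.T@Q).as_rotvec(degrees=True)
    print("t",s["clock"],"crank origin rel seat mm: side",L[0].round(1),"fwd",L[1].round(1),"h",(-L[2]).round(1),"tool rotvec",r.round(1),"F tool",(Q.T@s["contact_force"]).round(1),"M tool",(Q.T@s["moment"]).round(2),"w",round(s["width"],4),"j6",round(s["qpos"][5],2))
E
python3 - <<'E'
from h import *
where()
c=cam("scene");save(c,"pics/s7.png");t=cam("top");save(t,"pics/t7.png")
g=lambda c,x,y,w,h:cv2.resize(c["px"][y:y+h,x:x+w],None,fx=5,fy=5,interpolation=cv2.INTER_CUBIC)
print(proj(c,SEAT),proj(t,SEAT))
u=proj(c,SEAT)[0].astype(int);v=proj(t,SEAT)[0].astype(int)
cv2.imwrite("pics/pre.png",np.hstack([g(c,u[0]-40,u[1]-70,80,110),g(t,v[0]-40,v[1]-50,80,110)])[:,:,::-1])
E
```

```text
t 15.0 crank origin rel seat mm: side 0.7 fwd 2.7 h 54.3 tool rotvec [ -0.3  -0.  -26.1] F tool [ 0.6 -1.6  2. ] M tool [ 0.53  0.18 -0.05] w 0.0284 j6 -0.94
[[329.09246312 215.36798544]] [[330.03521954 156.56633118]]
```

View pics/pre.png

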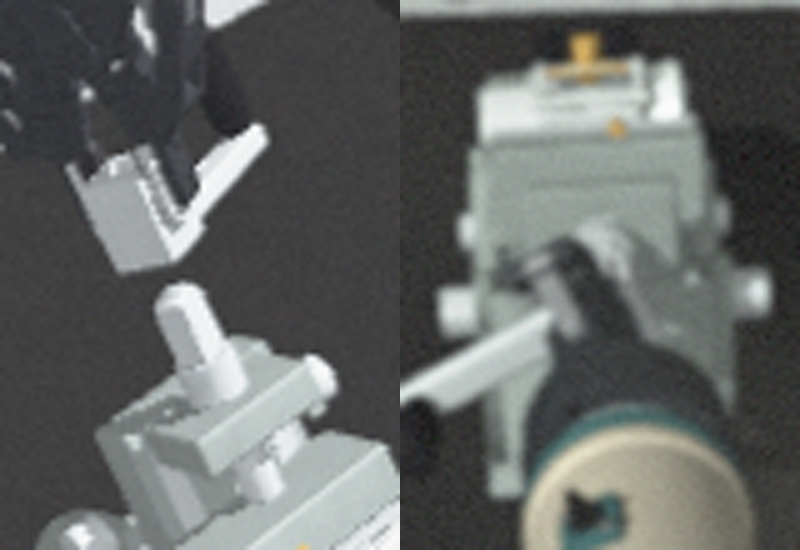

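In the scene crop the screw runs from the collar at (215,375) to the tip at (180,290). Produced, it meets the hub's foot at about (162,250), the middle of the hub, so the crank is lined up.

Call:
{"op": "apply_moves", "data": {
  "xyz": [
    [0.001,-0.004,0.02],
    [0,-0.003,0.02],
    [0,0,0.015],
    [0,0,0],
    [0,0,0]
  ],
  "rot": [
    [0,0,0],
    [0,0,0],
    [0,0,0],
    [0,0,0],
    [0,0,0]
  ],
  "hand": [-1,-1,-1,-1,-1]
}}

```text
clock: 15.72
position: [0.5715, -0.0151, 0.2646]
ee_rot: [0.253, 0.485, 0.82, 0.167]
contact_force: [-0.3, 0.1, -3.8]
width: 0.0288
gripper_force: 102.7
```

```bash
python3 -c "
from h import *
where()"
```

```text
t 15.725 crank origin rel seat mm: side -0.6 fwd 0.7 h 37.5 tool rotvec [ -0.2  -0.1 -26. ] F tool [ 1.2 -2.1  2.9] M tool [ 0.57  0.19 -0.06] w 0.0288 j6 -0.95
```

Call:
{"op": "apply_moves", "data": {
  "xyz": [
    [0,0,0.01],
    [0,0,0.01],
    [0,0,0]
  ],
  "rot": [
    [0,0,0],
    [0,0,0],
    [0,0,0]
  ],
  "hand": [-1,-1,-1]
}}

```text
clock: 16.1
position: [0.5747, -0.0148, 0.2596]
ee_rot: [0.253, 0.485, 0.821, 0.167]
contact_force: [-0.6, -0.5, -3.0]
width: 0.0283
gripper_force: 103.4
```

```bash
python3 -c "
from h import *
where()"
```

```text
t 16.1 crank origin rel seat mm: side -0.4 fwd 0.5 h 31.5 tool rotvec [ -0.2  -0.  -26. ] F tool [ 0.5 -2.3  2.1] M tool [ 0.72  0.3  -0.02] w 0.0283 j6 -0.96
```

Call:
{"op": "apply_moves", "data": {
  "xyz": [
    [0,0,0.008],
    [0,0,0.008],
    [0,0,0]
  ],
  "rot": [
    [0,0,0],
    [0,0,0],
    [0,0,0]
  ],
  "hand": [-1,-1,-1]
}}

```text
clock: 16.48
position: [0.5755, -0.0146, 0.2587]
ee_rot: [0.254, 0.484, 0.821, 0.166]
contact_force: [-28.2, -2.3, 20.3]
width: 0.0284
gripper_force: 107.8
```

```bash
python3 -c "
from h import *
where()"
```

```text
t 16.475 crank origin rel seat mm: side -0.2 fwd 0.6 h 30.4 tool rotvec [ -0.3  -0.1 -26.2] F tool [  4.2 -10.6 -32.9] M tool [ 2.21  0.75 -0.02] w 0.0284 j6 -0.96
```

Call:
{"op": "apply_moves", "data": {
  "xyz": [
    [0,0,0.008],
    [0,0,0.008],
    [0,0,0]
  ],
  "rot": [
    [0,0,0],
    [0,0,0],
    [0,0,0]
  ],
  "hand": [-1,-1,-1]
}}

```text
clock: 16.85
position: [0.5759, -0.0144, 0.2582]
ee_rot: [0.255, 0.482, 0.822, 0.166]
contact_force: [-58.1, -5.7, 48.8]
width: 0.0285
gripper_force: 112.8
```

```bash
python3 -c "
from h import *
where()"
```

```text
t 16.85 crank origin rel seat mm: side -0.1 fwd 0.7 h 29.8 tool rotvec [ -0.3  -0.2 -26.4] F tool [  5.9 -18.6 -73.6] M tool [ 3.99  1.26 -0.02] w 0.0285 j6 -0.96
```

Call:
{"op": "apply_moves", "data": {
  "xyz": [
    [0,0,-0.012],
    [0.002,-0.005,-0.008],
    [0,0,0.006],
    [0,0,0.004],
    [0,0,0]
  ],
  "rot": [
    [0,0,0],
    [0,0,0],
    [0,0,0],
    [0,0,0],
    [0,0,0]
  ],
  "hand": [-1,-1,-1,-1,-1]
}}

```text
clock: 17.48
position: [0.5754, -0.0145, 0.2581]
ee_rot: [0.255, 0.483, 0.821, 0.167]
contact_force: [-32.7, -1.1, 29.6]
width: 0.028
gripper_force: 109.2
```

```bash
python3 -c "
from h import *
where()"
```

```text
t 17.475 crank origin rel seat mm: side -0.2 fwd 0.2 h 29.9 tool rotvec [ -0.4  -0.1 -26.2] F tool [  4.6  -8.3 -43.1] M tool [ 2.23  1.04 -0.02] w 0.028 j6 -0.96
```

```bash
python3 - <<'E'
from h import *
a=load("pics/w3.npz");c=load("pics/w4.npz")
A=lambda x,y:(260+x/4.4,126+y/4.4);B=lambda x,y:(261+(x-396)/4.4,194+y/4.4)
M=Rseat();n=-M[:,2]
for im,F,p,q in((a,A,(182,108),(165,152)),(c,B,(580,88),(575,152))):
    for h,x in((0,p),(.03,q)):
        L=((onplane(im,[F(*x)],SEAT+h*n,n)-SEAT)@M*1000)[0];print(h,L.round(1),"corner angle-45:",round((np.degrees(np.arctan2(L[1],L[0]))-45)%90,1),np.hypot(L[0],L[1]).round(1))
# silhouette corner widths: left/right extremes relative
for im,F,P in((a,A,[(112,187),(149,241),(212,213),(165,152)]),(c,B,[(508,178),(540,236),(607,208),(575,152)])):
    L=((onplane(im,[F(*x) for x in P],SEAT+.03*n,n)-SEAT)@M*1000)[:,:2]
    d=L[2]-L[0],L[3]-L[1]
    print([round((np.degrees(np.arctan2(v[1],v[0]))-45)%90,1) for v in d],[np.hypot(*v).round(1) for v in d])
E
```

```text
0 [10.4  3.6  0. ] corner angle-45: 63.9 11.0
0.03 [  8.6   1.9 -30. ] corner angle-45: 57.5 8.8
0 [ 9.8  3.7 -0. ] corner angle-45: 65.5 10.5
0.03 [  8.5   4.2 -30. ] corner angle-45: 71.0 9.5
[np.float64(62.5), np.float64(58.6)] [np.float64(19.6), np.float64(17.9)]
[np.float64(66.0), np.float64(69.0)] [np.float64(21.0), np.float64(20.4)]
```

```bash
python3 - <<'E'
from h import *
c=load("pics/s7.npz");M=Rseat();n=-M[:,2]
cr=lambda P:((proj(c,P)-[289,145])*5).round(0).tolist()
print("collar",cr(SEAT),"h30",cr(SEAT+.03*n),"tip",cr(SEAT+.034*n))
a=np.radians(-25.5);
for h,s in((.03,.008),(.034,.005)):
    print("sq",h,cr([SEAT+h*n+M@(R.from_rotvec([0,0,a]).apply([x*s,y*s,0])) for x,y in((1,1),(-1,1),(-1,-1),(1,-1))]))
p=np.array([.5635,-.0143,.2795]);Q=Rv(-26)
print("hub foot",cr([p+Q@(OFF+[x*.015,y*.015,0]) for x,y in((1,1),(-1,1),(-1,-1),(1,-1))]))
print("hub top",cr([p+Q@(OFF+[x*.015,y*.015,-.042]) for x,y in((1,1),(-1,1),(-1,-1),(1,-1))]))
print("arm end foot",cr([p+Q@(OFF+[.104,y*.009,0]) for y in(1,-1)]))
E
```

```text
collar [[200.0, 352.0]] h30 [[174.0, 294.0]] tip [[171.0, 286.0]]
sq 0.03 [[197.0, 282.0], [181.0, 300.0], [151.0, 306.0], [167.0, 288.0]]
sq 0.034 [[185.0, 279.0], [175.0, 290.0], [156.0, 293.0], [166.0, 282.0]]
hub foot [[200.0, 224.0], [171.0, 257.0], [114.0, 268.0], [144.0, 235.0]]
hub top [[162.0, 139.0], [131.0, 171.0], [75.0, 183.0], [106.0, 152.0]]
arm end foot [[268.0, 137.0], [236.0, 144.0]]
```

Call:
{"op": "apply_moves", "data": {
  "xyz": [
    [0,0,-0.006],
    [-0.002,0.004,0],
    [-0.002,0.004,0],
    [0,0,0]
  ],
  "rot": [
    [0,0,0],
    [0,0,0],
    [0,0,0],
    [0,0,0]
  ],
  "hand": [-1,-1,-1,-1]
}}

```text
clock: 17.98
position: [0.5754, -0.0145, 0.2582]
ee_rot: [0.252, 0.484, 0.822, 0.166]
contact_force: [-27.4, -2.2, 20.8]
width: 0.0289
gripper_force: 107.5
```

```bash
python3 -c "
from h import *
where()"
```

```text
t 17.975 crank origin rel seat mm: side -0.1 fwd 0.2 h 30.1 tool rotvec [ -0.1  -0.  -26.2] F tool [  3.9  -9.8 -32.8] M tool [2.5  0.81 0.  ] w 0.0289 j6 -0.96
```

Call:
{"op": "apply_moves", "data": {
  "xyz": [
    [-0.002,0.004,0],
    [-0.001,0.003,0],
    [0,0,0]
  ],
  "rot": [
    [0,0,0],
    [0,0,0],
    [0,0,0]
  ],
  "hand": [-1,-1,-1]
}}

```text
clock: 18.35
position: [0.5755, -0.0144, 0.2582]
ee_rot: [0.251, 0.484, 0.822, 0.165]
contact_force: [-34.2, -4.8, 21.5]
width: 0.0285
gripper_force: 107.9
```

```bash
python3 -c "
from h import *
where()"
```

```text
t 18.35 crank origin rel seat mm: side -0.1 fwd 0.3 h 30.0 tool rotvec [  0.1   0.  -26.3] F tool [  4.3 -15.6 -37.4] M tool [3.32 0.87 0.04] w 0.0285 j6 -0.95
```

Call:
{"op": "apply_moves", "data": {
  "xyz": [
    [0.003,-0.008,-0.004],
    [0,0,0],
    [0,0,0],
    [0,0,0]
  ],
  "rot": [
    [0,0,0],
    [0,0,0.06],
    [0,0,0.06],
    [0,0,0]
  ],
  "hand": [-1,-1,-1,-1]
}}

```text
clock: 18.85
position: [0.5752, -0.0147, 0.2575]
ee_rot: [0.241, 0.535, 0.789, 0.181]
contact_force: [-16.3, -1.0, 7.7]
width: 0.0286
gripper_force: 105.1
```

```bash
python3 -c "
from h import *
where()"
```

```text
t 18.85 crank origin rel seat mm: side -0.4 fwd -0.5 h 29.5 tool rotvec [ -0.1   0.  -18.9] F tool [  2.7  -8.5 -15.7] M tool [ 1.75  0.51 -0.09] w 0.0286 j6 -0.83
```

Call:
{"op": "apply_moves", "data": {
  "xyz": [
    [0,0,0],
    [0,0,0],
    [0,0,0],
    [0,0,0]
  ],
  "rot": [
    [0,0,-0.1],
    [0,0,-0.1],
    [0,0,-0.06],
    [0,0,0]
  ],
  "hand": [-1,-1,-1,-1]
}}

```text
clock: 19.35
position: [0.575, -0.0141, 0.2548]
ee_rot: [0.261, 0.424, 0.855, 0.147]
contact_force: [-6.6, 0.2, -3.8]
width: 0.0283
gripper_force: 103.3
```

```bash
python3 -c "
from h import *
where()"
```

```text
t 19.35 crank origin rel seat mm: side 0.5 fwd -1.9 h 27.5 tool rotvec [  0.1   0.2 -34.4] F tool [ 4.7 -5.9 -0.7] M tool [1.18 0.94 0.18] w 0.0283 j6 -1.1
```

Call:
{"op": "apply_moves", "data": {
  "xyz": [
    [0,0,0.008],
    [0,0,0.008],
    [0,0,0]
  ],
  "rot": [
    [0,0,0],
    [0,0,0],
    [0,0,0]
  ],
  "hand": [-1,-1,-1]
}}

```text
clock: 19.73
position: [0.5769, -0.014, 0.2521]
ee_rot: [0.261, 0.423, 0.855, 0.147]
contact_force: [-16.6, -0.0, 6.3]
width: 0.0284
gripper_force: 105.0
```

```bash
python3 -c "
from h import *
where()"
```

```text
t 19.725 crank origin rel seat mm: side 0.5 fwd -1.9 h 24.2 tool rotvec [  0.1   0.1 -34.5] F tool [  6.3  -7.8 -14.7] M tool [1.75 1.09 0.2 ] w 0.0284 j6 -1.11
```

Call:
{"op": "apply_moves", "data": {
  "xyz": [
    [0.002,-0.003,0.008],
    [0,0,0.01],
    [0,0,0.01],
    [0,0,0]
  ],
  "rot": [
    [0,0,0.03],
    [0,0,0.02],
    [0,0,0],
    [0,0,0]
  ],
  "hand": [-1,-1,-1,-1]
}}

```text
clock: 20.23
position: [0.5815, -0.0137, 0.2453]
ee_rot: [0.258, 0.446, 0.843, 0.154]
contact_force: [-15.7, -0.9, 8.0]
width: 0.0286
gripper_force: 105.0
```

```bash
python3 -c "
from h import *
where()"
```

```text
t 20.225 crank origin rel seat mm: side 0.5 fwd -2.0 h 16.0 tool rotvec [ -0.    0.1 -31.4] F tool [  4.3  -7.1 -15.6] M tool [1.47 0.99 0.16] w 0.0286 j6 -1.06
```

Call:
{"op": "apply_moves", "data": {
  "xyz": [
    [0.001,-0.002,0.012],
    [0,-0.001,0.012],
    [0,0,0.012],
    [0,0,0.008],
    [0,0,0]
  ],
  "rot": [
    [0,0,0.015],
    [0,0,0.015],
    [0,0,0],
    [0,0,0],
    [0,0,0]
  ],
  "hand": [-1,-1,-1,-1,-1]
}}

```text
clock: 20.85
position: [0.5896, -0.0133, 0.2338]
ee_rot: [0.256, 0.459, 0.836, 0.159]
contact_force: [-7.1, 3.5, 1.5]
width: 0.0284
gripper_force: 104.1
```

```bash
python3 -c "
from h import *
where()"
```

```text
t 20.85 crank origin rel seat mm: side 0.4 fwd -2.0 h 1.9 tool rotvec [ -0.1   0.1 -29.6] F tool [ 5.7 -2.3 -5.2] M tool [0.74 0.92 0.03] w 0.0284 j6 -1.04
```

Nearly home; I press until the shoulder stops it.

Call:
{"op": "apply_moves", "data": {
  "xyz": [
    [0,0,0.006],
    [0,0,0.006],
    [0,0,0.003],
    [0,0,0]
  ],
  "rot": [
    [0,0,0],
    [0,0,0],
    [0,0,0],
    [0,0,0]
  ],
  "hand": [-1,-1,-1,-1]
}}

```text
clock: 21.35
position: [0.5905, -0.0132, 0.2325]
ee_rot: [0.257, 0.458, 0.836, 0.159]
contact_force: [-28.2, -0.0, 20.1]
width: 0.0285
gripper_force: 107.9
```

```bash
python3 -c "
from h import *
where()"
```

```text
t 21.35 crank origin rel seat mm: side 0.5 fwd -2.0 h 0.3 tool rotvec [ -0.2   0.1 -29.7] F tool [  6.9  -9.2 -32.6] M tool [1.89 1.24 0.13] w 0.0285 j6 -1.04
```

```bash
python3 - <<'E'
from h import *
s=status.get_state();Q=q2R(s["ee_rot"]);C=s["position"]+Q@OFF
w=[]
for i in range(1,17):
    Qi=Q@R.from_rotvec([0,0,np.radians(5*i)]).as_matrix();w.append((C-Qi@OFF,Qi,1))
plan(w)
E
```

```text
xyz [[0.0,0.0,0.0],[0.0,0.001,0.0],[0.0,0.0,0.0],[0.0,0.001,0.0],[0.0,0.0,0.0],[0.0,0.0,0.0],[0.0,0.001,0.0],[0.0,0.0,0.0]]
rot [[0.0,0.0,0.083],[0.0,0.0,0.084],[0.0,0.0,0.083],[0.0,0.0,0.083],[0.0,0.0,0.084],[0.0,0.0,0.083],[0.0,0.0,0.083],[0.0,0.0,0.084]]
xyz [[0.0,0.0,0.0],[0.0,0.001,0.0],[0.0,0.0,0.0],[0.0,0.001,0.0],[0.0,0.0,0.0],[0.0,0.0,0.0],[0.0,0.001,0.0],[0.0,0.0,0.0]]
rot [[0.0,0.0,0.083],[0.0,0.0,0.083],[0.0,0.0,0.084],[0.0,0.0,0.083],[0.0,0.0,0.083],[0.0,0.0,0.084],[0.0,0.0,0.083],[0.0,0.0,0.083]]
```

Call:
{"op": "apply_moves", "data": {
  "xyz": [
    [0.001,-0.002,-0.006],
    [0,0,0],
    [0,0.001,0],
    [0,0,0],
    [0,0.001,0],
    [0,0,0],
    [0,0,0]
  ],
  "rot": [
    [0,0,0],
    [0,0,0.083],
    [0,0,0.084],
    [0,0,0.083],
    [0,0,0.083],
    [0,0,0.084],
    [0,0,0]
  ],
  "hand": [-1,-1,-1,-1,-1,-1,-1]
}}

```text
clock: 22.22
position: [0.5911, -0.013, 0.233]
ee_rot: [0.216, 0.629, 0.717, 0.211]
contact_force: [-12.9, 2.8, 9.1]
width: 0.0284
gripper_force: 105.1
```

```bash
python3 -c "
from h import *
where()"
```

```text
t 22.225 crank origin rel seat mm: side 0.5 fwd -1.8 h 0.3 tool rotvec [-0.2  0.1 -4.6] F tool [  3.8  -4.9 -14.8] M tool [ 1.33  0.52 -0.09] w 0.0284 j6 -0.6
```

Call:
{"op": "apply_moves", "data": {
  "xyz": [
    [0,0,0],
    [0,0.001,0],
    [0,0,0],
    [0,0.001,0],
    [0,0,0],
    [0,0,0]
  ],
  "rot": [
    [0,0,0.083],
    [0,0,0.083],
    [0,0,0.083],
    [0,0,0.083],
    [0,0,0.05],
    [0,0,0]
  ],
  "hand": [-1,-1,-1,-1,-1,-1]
}}

```text
clock: 22.98
position: [0.5917, -0.013, 0.2334]
ee_rot: [0.17, 0.758, 0.578, 0.25]
contact_force: [-11.9, 3.6, 8.7]
width: 0.0287
gripper_force: 105.1
```

```bash
python3 -c "
from h import *
where()"
```

```text
t 22.975 crank origin rel seat mm: side 0.5 fwd -1.6 h 0.3 tool rotvec [-0.2  0.2 18.3] F tool [  2.6  -5.7 -13.8] M tool [ 1.4   0.01 -0.17] w 0.0287 j6 -0.2
```

Call:
{"op": "apply_moves", "data": {
  "xyz": [
    [0,0,0],
    [0,0,0],
    [0,0,0]
  ],
  "rot": [
    [0,0,0.083],
    [0,0,0.05],
    [0,0,0]
  ],
  "hand": [-1,-1,-1]
}}

```text
clock: 23.35
position: [0.5919, -0.0131, 0.2336]
ee_rot: [0.153, 0.797, 0.523, 0.261]
contact_force: [-12.5, 3.1, 8.4]
width: 0.0286
gripper_force: 105.0
```

```bash
python3 -c "
from h import *
where()"
```

```text
t 23.35 crank origin rel seat mm: side 0.4 fwd -1.5 h 0.3 tool rotvec [-0.2  0.2 26.2] F tool [  1.1  -6.3 -14. ] M tool [ 1.37 -0.11 -0.11] w 0.0286 j6 -0.06
```

Call:
{"op": "apply_moves", "data": {
  "xyz": [
    [0,0,0],
    [0,0,0],
    [0,0,0]
  ],
  "rot": [
    [0,0,0.08],
    [0,0,0.05],
    [0,0,0]
  ],
  "hand": [-1,-1,-1]
}}

```text
clock: 23.72
position: [0.5921, -0.0132, 0.2337]
ee_rot: [0.135, 0.83, 0.468, 0.271]
contact_force: [-10.7, 2.9, 8.2]
width: 0.0284
gripper_force: 105.0
```

```bash
python3 -c "
from h import *
where()"
```

```text
t 23.725 crank origin rel seat mm: side 0.4 fwd -1.3 h 0.4 tool rotvec [-0.2  0.2 34. ] F tool [  0.7  -5.2 -12.8] M tool [ 1.27 -0.31 -0.12] w 0.0284 j6 0.07
```

Call:
{"op": "apply_moves", "data": {
  "xyz": [
    [0,0,0],
    [0,0,0],
    [0,0,0]
  ],
  "rot": [
    [0,0,0.08],
    [0,0,0.05],
    [0,0,0]
  ],
  "hand": [-1,-1,-1]
}}

```text
clock: 24.1
position: [0.5923, -0.0134, 0.2338]
ee_rot: [0.116, 0.86, 0.41, 0.28]
contact_force: [-11.4, 3.2, 6.8]
width: 0.0283
gripper_force: 104.9
```

```bash
python3 -c "
from h import *
where()"
```

```text
t 24.1 crank origin rel seat mm: side 0.4 fwd -1.3 h 0.4 tool rotvec [-0.2  0.2 41.8] F tool [ -0.7  -6.4 -12. ] M tool [ 1.15 -0.55 -0.08] w 0.0283 j6 0.21
```

Call:
{"op": "apply_moves", "data": {
  "xyz": [
    [0,0,0],
    [0,0,0],
    [0,0,0]
  ],
  "rot": [
    [0,0,0.08],
    [0,0,0.05],
    [0,0,0]
  ],
  "hand": [-1,-1,-1]
}}

```text
clock: 24.48
position: [0.5925, -0.0135, 0.234]
ee_rot: [0.097, 0.886, 0.351, 0.287]
contact_force: [-10.0, 2.2, 8.0]
width: 0.0286
gripper_force: 104.9
```

```bash
python3 -c "
from h import *
where()"
```

```text
t 24.475 crank origin rel seat mm: side 0.3 fwd -1.2 h 0.4 tool rotvec [-0.2  0.2 49.6] F tool [ -0.9  -4.3 -12.2] M tool [ 1.01 -0.74 -0.09] w 0.0286 j6 0.35
```

Call:
{"op": "apply_moves", "data": {
  "xyz": [
    [0,0,0],
    [0,0,0],
    [0,0,0]
  ],
  "rot": [
    [0,0,0.08],
    [0,0,0.05],
    [0,0,0]
  ],
  "hand": [-1,-1,-1]
}}

```text
clock: 24.85
position: [0.5926, -0.0137, 0.2341]
ee_rot: [0.078, 0.907, 0.291, 0.293]
contact_force: [-10.1, 2.8, 7.7]
width: 0.0286
gripper_force: 105.0
```

```bash
python3 -c "
from h import *
where()"
```

```text
t 24.85 crank origin rel seat mm: side 0.3 fwd -1.1 h 0.4 tool rotvec [-0.3  0.2 57.3] F tool [ -1.3  -4.8 -12.1] M tool [ 0.94 -0.77 -0.71] w 0.0286 j6 0.48
```

Call:
{"op": "apply_moves", "data": {
  "xyz": [
    [0,0,0],
    [0,0,0],
    [0,0,0]
  ],
  "rot": [
    [0,0,0.03],
    [0,0,0.03],
    [0,0,0]
  ],
  "hand": [-1,-1,-1]
}}

```text
clock: 25.22
position: [0.5926, -0.0138, 0.2341]
ee_rot: [0.07, 0.915, 0.265, 0.295]
contact_force: [-9.5, 2.6, 5.7]
width: 0.0285
gripper_force: 106.0
```

```bash
python3 -c "
from h import *
where()"
```

```text
t 25.225 crank origin rel seat mm: side 0.2 fwd -1.1 h 0.4 tool rotvec [-0.3  0.1 60.5] F tool [ -2.3  -4.8 -10. ] M tool [ 0.98 -0.62 -2.07] w 0.0285 j6 0.54
```

Call:
{"op": "apply_moves", "data": {
  "xyz": [
    [0,0,-0.004],
    [0,0,0],
    [0,0,0],
    [0,0,0],
    [0,0,-0.03],
    [0,0,-0.07],
    [0,0,-0.1],
    [0,0,-0.1]
  ],
  "rot": [
    [0,0,0],
    [0,0,0],
    [0,0,0],
    [0,0,0],
    [0,0,0],
    [0,0,0],
    [0,0,0],
    [0,0,0]
  ],
  "hand": [-1,1,1,1,1,1,1,1]
}}

```text
clock: 26.22
position: [0.5399, -0.0171, 0.3083]
ee_rot: [0.069, 0.917, 0.26, 0.295]
contact_force: [1.2, 0.9, 1.2]
width: 0.0855
gripper_force: 0.0
```

Call:
{"op": "apply_moves", "data": {
  "xyz": [
    [0,0,-0.1],
    [0,0,-0.1],
    [0,0,0],
    [0,0,0],
    [0,0,0],
    [0,0,0]
  ],
  "rot": [
    [0,0,0],
    [0,0,0],
    [0,0,0],
    [0,0,0],
    [0,0,0],
    [0,0,0]
  ],
  "hand": [1,1,1,1,1,1]
}}

```text
clock: 26.98
position: [0.506, -0.0186, 0.3548]
ee_rot: [0.068, 0.917, 0.26, 0.294]
contact_force: [-0.7, -0.6, 0.5]
width: 0.0855
gripper_force: 0.0
```

```bash
python3 - <<'E'
from h import *
where()
c=cam("scene");save(c,"pics/s9.png")
w=cam("wrist");save(w,"pics/w9.png")
a=cv2.resize(c["px"][130:350,140:460],None,fx=1.7,fy=1.7)
print(proj(w,SEAT))
u,v=proj(w,SEAT)[0].astype(int);v=max(v,60);u=max(u,70);b=cv2.resize(w["px"][v-60:v+60,u-70:u+70],None,fx=1.8,fy=1.8)
b=cv2.copyMakeBorder(b,0,a.shape[0]-b.shape[0],0,0,cv2.BORDER_CONSTANT)
o=np.hstack([a,b]);print(o.shape);cv2.imwrite("pics/fin.png",o[:,:,::-1])
E
```

```text
t 26.975 crank origin rel seat mm: side -0.3 fwd -3.0 h 149.0 tool rotvec [-0.1  0.1 61.1] F tool [-0.6  0.3 -0.8] M tool [ 0.15 -0.22  0.05] w 0.0855 j6 0.58
[[321.27650953 177.87633784]]
(374, 796, 3)
```

View pics/fin.png

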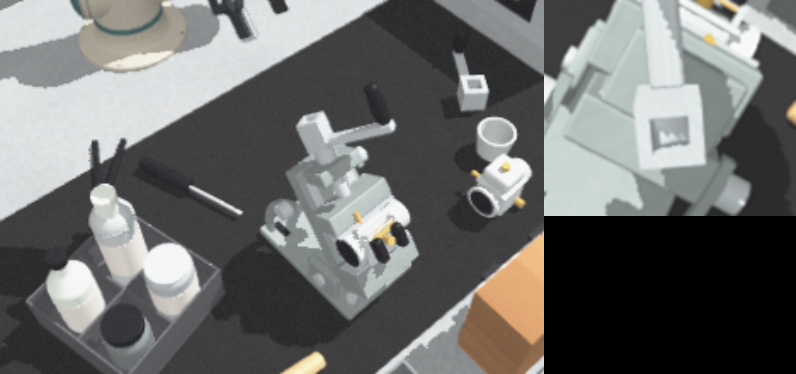

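The picture shows the crank seated on the screw at about (315,130), the can standing in the caddy's cell at (110,215), and everything else in place.

```bash
python3 -c "
from rig import job
print(job.sign_off())"
```

```text
the job is handed in; nothing more can be done
None
```

The can stands in the caddy's empty cell, and the vise's crank is home on the screw and wound clockwise to the hard stop (about 2 N m felt at the wrist); the job was handed in at 27 s with the robot clear, though the wrist force briefly reached 76 N of the 120 N limit as the crank caught on the square end.

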